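# Vent the slide desiccator and crack its lid

### The job

Open the vent of the slide desiccator first: push the slider on its front ledge along the track until its grip stands level with the small steel index. Then take hold of the lid, break it free from its sticky seal without letting it swing wide open, and finish while still holding it ajar and steady in the gripper's fingers, with a gap of about 35 mm at its front edge. Leave the vent as set, the index and the things standing around as they are.

Things in the scene. Friction and masses are not known exactly. Their poses are not given: they have to be found in the camera images.
- desiccator: Fixed white plastic box 200 mm deep (x) by 240 mm wide (y) by 90 mm high under its lid, with a 30 mm high ledge on its front, 100 to 210 mm to -x of the origin. Origin on the table under the centre of the box (ledge not counted); x points away from the robot to the hinge, y to the left along the vent track, z up. Turned by up to about 20 degrees.
- vent (a joint): Position of the vent slider along its track, in m: 0 at the -y end of the track, 0.12 at the +y end. It slides with about 2 N of friction and stays where it is left.
- vent_top (a point): Middle of the top of the vent slider's grip: a black upright block 28 mm (desiccator x) by 20 mm (y, along the track) by 40 mm high, on an aluminium track 40 mm wide, 170 mm long and 14 mm high that lies along desiccator y on the ledge. The top is 84.5 mm above the table and 155 mm to -x of the desiccator's origin. Axes as the desiccator's.
- index_mark (a point): Middle of the top of the steel index: a block 18 mm (desiccator x) by 8 mm (y) by 9 mm high on the ledge, on the robot's side of the track, 31 mm to -x of the line of the slider's grip, top 39.5 mm above the table. It sits at another place along the track (desiccator y) each run. The slider is set when vent_top and index_mark have the same desiccator y. Axes as the desiccator's.
- lid (a joint): Opening angle of the lid in rad: 0 shut, growing as the front edge rises, up to 1.2. The seal sticks: the upward pull at the knob must grow to about 15 N, reached when the front edge has risen about 5 mm (0.025 rad); then the resistance drops at once to about 3 N, the lid's weight. Let go, it falls shut and seals again. A front gap of 35 mm is 0.175 rad.
- lid_knob (a point): Centre of the head of the lid's black round knob: head 32 mm in diameter, 14 mm high, on a neck 20 mm in diameter and 20 mm high. Head centre 29 mm above the lid's top face, 130 mm above the table when shut, 160 mm from the hinge line, midway across. Moves on an arc about the hinge; z leans back with the lid. Pinched along desiccator y it can turn between the fingers as the lid tilts.
- lid_hinge (a point): Middle of the lid's hinge line at the far (+x) top edge of the box, 91 mm above the table. Axes turn with the lid; its y axis is the hinge line.
- lid_edge (a point): Middle of the lower front edge of the lid, 91 mm above the table when shut and higher by the gap when open. The lid is a flat grey frame 10 mm thick with a clear pane, 200 mm deep and 240 mm wide, about 0.4 kg, hinged along desiccator y at the box's far (+x) top edge, 200 mm from this point.
- stain_bottle: Amber bottle, 52 mm in diameter and 110 mm tall, standing loose beside the box. Origin under its centre. Not to be disturbed.
- slide_box: Closed plastic slide box 100 by 85 by 33 mm lying loose beside the box. Origin under its centre. Not to be disturbed.
- petri_dish: Closed glass dish 95 mm in diameter and 17 mm high, lying loose beside the box. Origin under its centre. Not to be disturbed.

How it is judged:
By the outcome, as a careful person would: the job done as asked, in the order asked, and still so for the second after the job is handed in, while the arm keeps its last pose, push and grip.
It also fails if it takes over 42 s, if anything falls off the work surface, if the arm or the gripper's body presses on something with over 40 N, if the wrist force passes 120 N, or if a joint passes its speed limit or range.

### The arm

A 6-joint arm with a two-finger parallel gripper is mounted at the origin on the work surface. World frame = base frame: x ahead of the robot, y to its left, z up, the work surface at z = 0. Lengths are in m, angles in rad, forces in N, time in s.
With the tool pointing down it reaches from about 0.425 to 0.95 m from the base axis. Payload 3.5 kg.
Tool frame: the origin (TCP) lies at the very end of the fingers, on their centre line; the grasp point (between the pads) lies 19 mm behind it; z points along the fingers, y is the direction in which the jaws open and shut (so a half turn about z gives the same grasp; the last joint's range is limited). The gripper opens to 85 mm and grips with 20 to 120 N. Pads are 22 mm wide; open, the fingers measure 114 mm over their backs; the gripper's body (76 mm by 85 mm) begins 54 mm behind the grasp point. The pads swing forward as they close: fully open they stand 13 mm farther back than shut.
Start: joints at [-0.15, 0.286, 1.577, -0, 1.279, -0.15], TCP at [0.675, 0, 0.231] pointing down, gripper open.
Joint ranges: [-2.77, 2.77], [-0.9, 2.22], [0.21, 2.48], [-1.53, 4.67], [0.24, 2.81], [-2.84, 2.84]. Speed limits (rad/s): [2.79, 2.79, 3.14, 3.14, 3.14, 3.14].

### API

Orientations are given as a unit quaternion [x, y, z, w].
In Python, from plant import ctrl, imaging gives the robot as it stands.
- The arm moves only by the shell command python3 -m creep 'ROWS' [OPENING] [FORCE]. ROWS is JSON, one flat list of numbers, 4 for each row, row after row: the shift along the tool's x, y, z in units of 25 mm (1.0 is 25 mm), then the turn about the tool's z in units of 5 degrees (1.0 is 5 degrees). A call has 1 to 20 rows; each row is the pose to reach, as a shift and turn from the pose commanded when the call began, along the tool's axes at that moment; what a row does not reach only later rows make up. A row lasts 1/12 s, in which the tool goes at most 41.7 mm and 7.16 degrees, less where a joint would pass 70% of its speed; a pose out of reach is approached as far as the arm can. A call with a gripper value outside its range is refused whole. OPENING is the closure in counts, from 0 (fully open) to 255 (shut), set as the call begins (- or left out, the last holds). The fingers move at their own pace and stop on an object; FORCE is the grip in N (left out, the last holds). Time passes only in rows, so rows that repeat a pose let the fingers close. It gives the time, the measured TCP pose, the force and the opening at its end, in the units of the state.
- ctrl.get_state(): the state, without advancing time (a new reading comes with each control period).
- imaging.read_camera(name): name is "scene" or "side" or "wrist"; returns the picture (420x560x3 uint8, red, green, blue); there is no depth.
- imaging.camera_info(name): a dict with "intrinsics" (3x3 intrinsics, pixels), "distortion" ([k1, k2, p1, p2, k3] as OpenCV has them; the pictures are not rectified), "origin" and "attitude" of the camera in the world. Camera axes: x right, y down, z forward; pixel columns grow to the right and rows downward; lengths in m; the calibration is good to about 2 mm. A picture is of the moment at which its call begins: read the wrist's pose just before it. camera_info takes no time and is no camera call; for the wrist camera it gives the pose at the moment of the call.
- ctrl.sign_off(): hands the job in, once; it reports no verdict.
Trained networks look in the newest picture that a camera, given by its name, has taken for a name from the list of things; names that differ only in an ending like _2 or _b are one class to them, and where a whole thing is asked for, a point or a joint stands for the part that bears it (a point fixed in the world has none). Each returns a list of dicts, best first, with "p" (0 to 1); they miss things now and then, are a little off and sometimes report something else, mostly with a low value. They report only what shows in the picture. A call takes as long as a camera call.
- imaging.silhouettes(camera, name): "mask" (420x560 bool, what is visible of it) and "uv" ([column, row] in pixels, amid what is visible of it).
The state is a dict: "time": time; "qpos": joint angles; "dq": joint speeds; "joint_efforts": joint torques, N m; "eef_pos": TCP position; "tcp_rot": TCP orientation; "contact_force": force on the tool from outside, world axes, zero at the start; "wrist_torque": the same for the moment, N m; "opening": opening from 0.0 (shut) to 1.0 (fully open).
Only numpy, scipy, OpenCV 4.12 (cv2) and the standard library are available. Lean on these libraries where they do the work, as an engineer would, in place of code of your own. Each camera call takes 0.05 s, during which the arm holds its last target.

## Working session

There is one attempt and no reset: what is moved stays moved. The work goes in short steps, Python scripts to look and compute and a shell command to move; the robot and the scene stay as the last step left them, time stands still between calls to the robot, and variables do not carry over. Pictures are saved under pics/ and viewed, and the job is handed in when it is done.

```bash
ls; mkdir -p pics
cat > h.py <<'E'
import numpy as np, cv2, json
from plant import ctrl, imaging
from scipy.spatial.transform import Rotation as R
def save(img,n): cv2.imwrite('pics/'+n+'.png',cv2.cvtColor(img,cv2.COLOR_RGB2BGR))
def cam(n):
    c=imaging.camera_info(n); return c
def rot(c):
    a=np.array(c['attitude'],float)
    return a if a.shape==(3,3) else R.from_quat(a).as_matrix()
def ray(c,uv):
    K=np.array(c['intrinsics'],float);D=np.array(c['distortion'],float)
    p=cv2.undistortPoints(np.array([[uv]],float),K,D)[0,0]
    d=rot(c)@np.array([p[0],p[1],1.]); return np.array(c['origin'],float),d/np.linalg.norm(d)
def atz(c,uv,z):
    o,d=ray(c,uv); return o+d*(z-o[2])/d[2]
def tri(rays):
    A=np.zeros((3,3));b=np.zeros(3)
    for o,d in rays:
        P=np.eye(3)-np.outer(d,d);A+=P;b+=P@o
    x=np.linalg.solve(A,b); return x,[np.linalg.norm((np.eye(3)-np.outer(d,d))@(x-o)) for o,d in rays]
def proj(c,P):
    Rm=rot(c);rv=cv2.Rodrigues(Rm.T)[0];t=-Rm.T@np.array(c['origin'],float)
    return cv2.projectPoints(np.array(P,float).reshape(-1,1,3),rv,t,np.array(c['intrinsics'],float),np.array(c['distortion'],float))[0].reshape(-1,2)
E
python3 - <<'E'
from h import *
for n in ['scene','side','wrist']:
    c=cam(n); print(n,c)
    save(imaging.read_camera(n),n+'0')
    for o in ['vent_top','index_mark','lid_knob','lid']:
        try:
            for r in imaging.silhouettes(n,o)[:2]: print(o,round(r['p'],2),r['uv'],r['mask'].sum())
        except Exception as e: print(o,e)
print(ctrl.get_state())
E
```

```text
pics
scene {'intrinsics': array([[392.17434858,   0.        , 279.18518658],
       [  0.        , 392.17434858, 205.12960836],
       [  0.        ,   0.        ,   1.        ]]), 'distortion': array([0.02167528, 0.        , 0.        , 0.        , 0.        ]), 'origin': array([ 1.06718719, -0.3623125 ,  0.75567294]), 'attitude': array([ 0.84751685,  0.39757025, -0.14045098, -0.3223765 ])}
vent_top 0.58 [186.9, 200.5] 161
index_mark 0.43 [188.9, 203.4] 185
index_mark 0.33 [161.0, 326.0] 2496
lid_knob 0.94 [239.0, 231.4] 9085
lid 0.79 [239.5, 232.5] 8922
side {'intrinsics': array([[455.81459436,   0.        , 284.64819534],
       [  0.        , 455.81459436, 205.59209523],
       [  0.        ,   0.        ,   1.        ]]), 'distortion': array([-0.09548267,  0.        ,  0.        ,  0.        ,  0.        ]), 'origin': array([0.37319149, 0.89043306, 0.64007216]), 'attitude': array([-0.13241207,  0.85861102, -0.48951972,  0.07499734])}
vent_top 0.76 [367.7, 198.1] 183
lid_knob 0.93 [304.6, 188.1] 4027
lid_knob 0.17 [322.8, 288.7] 1285
lid 0.89 [300.2, 190.2] 4101
wrist {'intrinsic
[... 504 characters left out ...]
.75, 'qpos': array([-1.49997566e-01,  2.86249083e-01,  1.57670575e+00,  3.76896363e-06,
        1.27858082e+00, -1.49989169e-01]), 'dq': array([-9.01475766e-04,  1.14943365e-03,  2.62072866e-05, -5.01001376e-05,
       -1.66595312e-03, -1.33110540e-03]), 'joint_efforts': array([-4.64275308e-04, -4.05875802e+01, -2.92897743e+01, -1.45703698e-04,
        4.10612329e-04,  2.33218671e-06]), 'eef_pos': array([6.74988860e-01, 3.38291812e-05, 2.31355730e-01]), 'tcp_rot': array([7.07110134e-01, 7.07103428e-01, 1.83667190e-05, 2.18659319e-05]), 'contact_force': array([ 0.54897931, -0.34914348,  1.10798181]), 'wrist_torque': array([ 0.00534558, -0.01496151, -0.0527049 ]), 'opening': 1.004182241113064}
```

View pics/scene0.png

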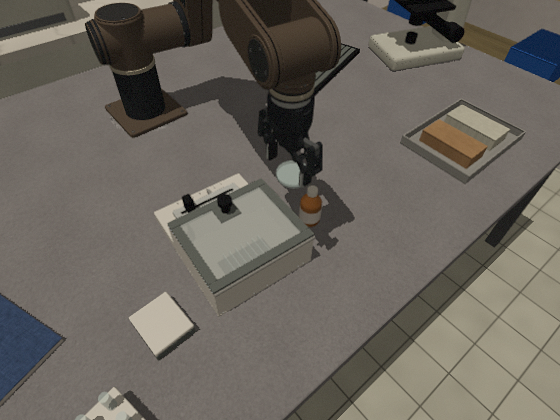

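View pics/side0.png

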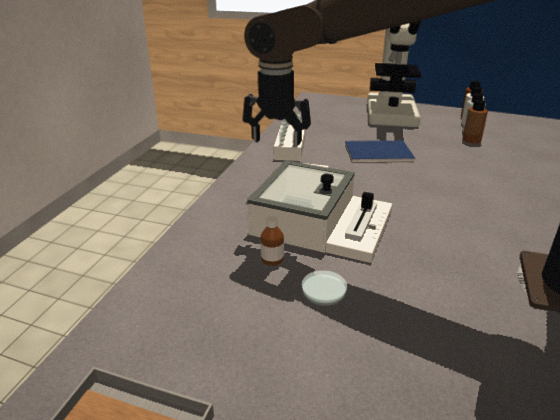

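View pics/wrist0.png

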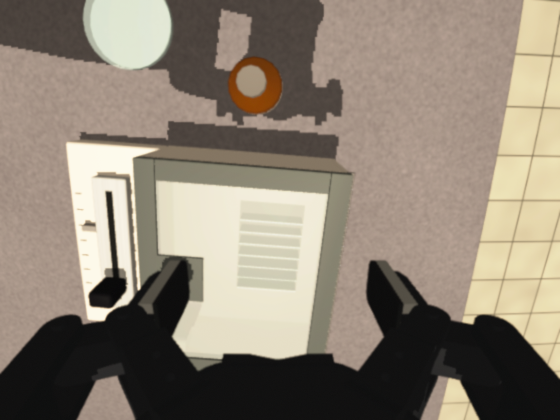

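The wrist view shows the grip at about (107,290), what may be the index at (90,226), and the knob at about (180,270). I'll zoom in to check these.

Run:
```python
import cv2
a=cv2.imread('pics/wrist0.png')[130:370,50:210]; cv2.imwrite('pics/z1.png',cv2.resize(a,None,fx=2.5,fy=2.5,interpolation=cv2.INTER_CUBIC))
a=cv2.imread('pics/side0.png')[150:265,230:400]; cv2.imwrite('pics/z2.png',cv2.resize(a,None,fx=4.5,fy=4.5,interpolation=cv2.INTER_CUBIC))
a=cv2.imread('pics/scene0.png')[165:320,145:320]; cv2.imwrite('pics/z3.png',cv2.resize(a,None,fx=3.8,fy=3.8,interpolation=cv2.INTER_CUBIC))
```

```text
(no output)
```

View pics/z1.png

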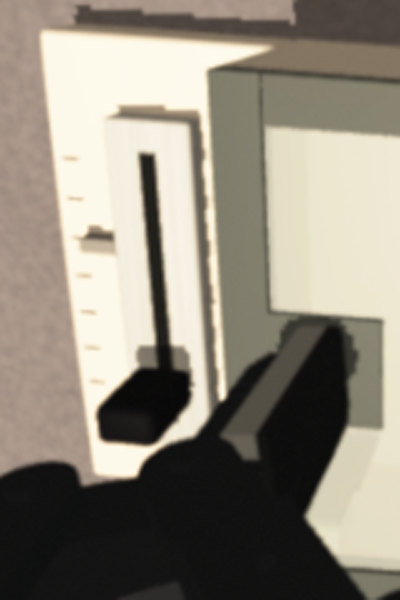

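View pics/z2.png

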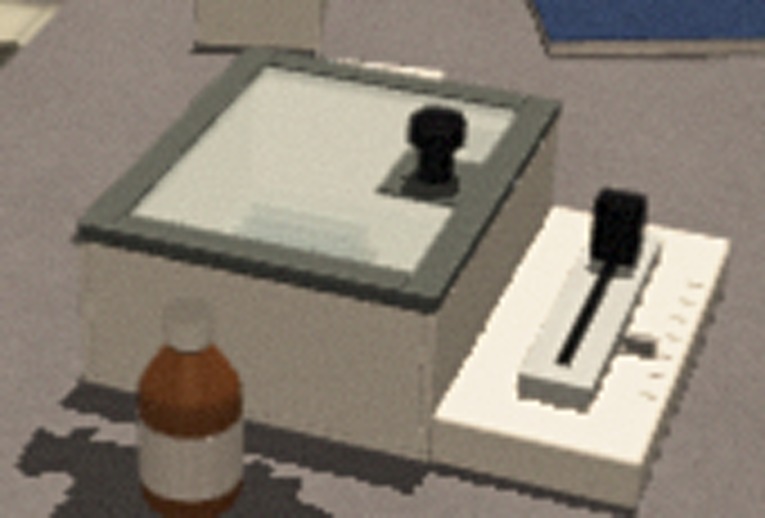

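View pics/z3.png

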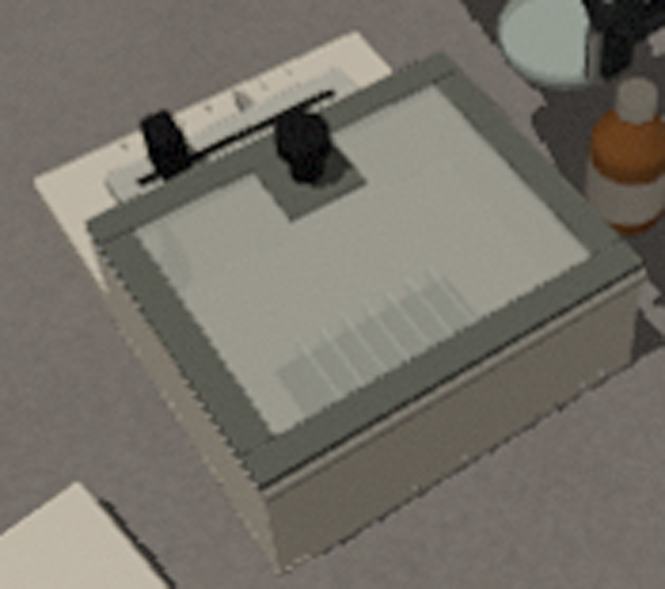

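```bash
cat > fit.py <<'E'
from h import *
from scipy.optimize import least_squares
S=[('wrist',(-.21,.12,.03),(40/2.5+50,28/2.5+130)),('wrist',(-.1,.12,.101),(208/2.5+50,70/2.5+130)),('wrist',(.1,.12,.101),(350,172)),
('side',(-.1,.12,.101),(435/4.5+230,300/4.5+150)),('side',(.1,.12,.101),(80/4.5+230,228/4.5+150)),('side',(.1,-.12,.101),(258/4.5+230,48/4.5+150)),('side',(-.1,-.12,.101),(561/4.5+230,98/4.5+150)),
('side',(-.21,.12,.03),(643/4.5+230,465/4.5+150)),('side',(-.21,-.12,.03),(731/4.5+230,238/4.5+150)),
('scene',(-.21,.12,.03),(357/3.8+145,31/3.8+165)),('scene',(-.21,-.12,.03),(33/3.8+145,182/3.8+165)),('scene',(-.1,-.12,.101),(90/3.8+145,225/3.8+165)),('scene',(.1,-.12,.101),(260/3.8+145,488/3.8+165)),('scene',(.1,.12,.101),(645/3.8+145,262/3.8+165)),('scene',(-.1,.12,.101),(440/3.8+145,53/3.8+165))]
C={n:cam(n) for n in ['wrist','side','scene']}
def W(p,P): 
    c,s=np.cos(p[2]),np.sin(p[2]); P=np.array(P); return np.array([p[0]+c*P[0]-s*P[1],p[1]+s*P[0]+c*P[1],P[2]])
def f(p): return np.concatenate([proj(C[n],W(p,P))[0]-np.array(uv) for n,P,uv in S])
r=least_squares(f,[.75,0,0],loss='soft_l1',x_scale=[.1,.1,.1]); p=r.x
print(p,np.degrees(p[2])); print(np.round(f(p).reshape(-1,2),1).tolist())
np.save('pose.npy',p)
E
cat >> fit.py <<'E'
# knob head centre (z free): side & scene ; grip top centre ; index top
def loc(name,rs):
    X,e=tri(rs); c,s=np.cos(p[2]),np.sin(p[2]); d=X[:2]-p[:2]
    print(name,np.round(X,4),'des',np.round([c*d[0]+s*d[1],-s*d[0]+c*d[1],X[2]],4),'res',np.round(e,4))
loc('knob',[ray(C['side'],(436/4.5+230,128/4.5+150)),ray(C['scene'],(303/3.8+145,130/3.8+165))])
loc('grip',[ray(C['side'],(621/4.5+230,195/4.5+150)),ray(C['scene'],(162/3.8+145,119/3.8+165)),ray(C['wrist'],(128/2.5+50,420/2.5+130))])
loc('index',[ray(C['side'],(641/4.5+230,342/4.5+150)),ray(C['scene'],(242/3.8+145,97/3.8+165)),ray(C['wrist'],(97/2.5+50,240/2.5+130))])
print('expect knob',W(p,(-.06,0,.13)))
E
python3 fit.py
```

```text
[ 0.63466088 -0.09030873 -0.0754766 ] -4.32449060061278
[[-1.2, -0.3], [-1.3, -1.9], [3.6, 0.6], [-0.3, -0.8], [-1.9, -1.4], [-3.8, -1.0], [-1.5, -0.1], [-1.3, -1.0], [-1.3, -0.4], [-1.3, -0.4], [-1.5, -0.3], [-2.4, -0.6], [-0.1, -0.2], [-0.6, -0.5], [-0.2, -1.1]]
knob [ 0.5717 -0.0816  0.1326] des [-0.0635  0.004   0.1326] res [0.0001 0.0001]
grip [ 0.475  -0.1223  0.0854] des [-0.1567 -0.0439  0.0854] res [0.0022 0.0017 0.0034]
index [ 0.4476 -0.0538  0.037 ] des [-0.1892  0.0223  0.037 ] res [0.0007 0.0012 0.0015]
expect knob [ 0.5748317  -0.08578443  0.13      ]
```

The fitted pose agrees with the given sizes: knob height 132.6 mm, grip top 85.4 mm, index top 37 mm. Next I'll move above the grip with the tool turned so the jaws lie along the track.

```bash
python3 -m creep '[-0.3,-0.5,0.1,-1.3,-0.8,-1.2,0.2,-2.7,-1.3,-2,0.4,-4.1,-1.7,-2.8,0.5,-5.5,-2.2,-3.6,0.6,-6.9,-2.7,-4.4,0.7,-8.3,-3.1,-5.2,0.8,-9.7,-3.6,-6,0.9,-11.1,-4,-6.8,1,-12.5,-4.4,-7.4,1.1,-13.9,-4.7,-7.8,1.2,-15.3,-4.9,-8,1.2,-16.5,-4.9,-8,1.2,-17.1,-4.9,-8,1.2,-17.1,-4.9,-8,1.2,-17.1]' 0 40
python3 - <<'E'
from h import *
print(cam('wrist'));save(imaging.read_camera('wrist'),'w1')
for o in ['vent_top','index_mark','lid_knob']:
    for r in imaging.silhouettes('wrist',o)[:2]: print(o,round(r['p'],2),r['uv'],r['mask'].sum())
E
```

```text
time: 2.0
eef_pos: [0.475, -0.1226, 0.2016]
tcp_rot: [0.04, 0.999, -0.0, 0.0]
contact_force: [0.3, 0.2, 0.9]
opening: 0.996
{'intrinsics': array([[307.20771324,   0.        , 277.457043  ],
       [  0.        , 307.20771324, 206.65299338],
       [  0.        ,   0.        ,   1.        ]]), 'distortion': array([-0.04906033,  0.        ,  0.        ,  0.        ,  0.        ]), 'origin': array([ 0.39988846, -0.11770438,  0.34464381]), 'attitude': array([0.72638681, 0.67101101, 0.10059815, 0.10948256])}
vent_top 0.93 [274.8, 198.6] 836
vent_top 0.18 [178.3, 337.0] 155
index_mark 0.46 [344.2, 160.8] 163
lid_knob 0.84 [300.0, 304.6] 19102
lid_knob 0.24 [275.6, 195.9] 825
```

View pics/w1.png

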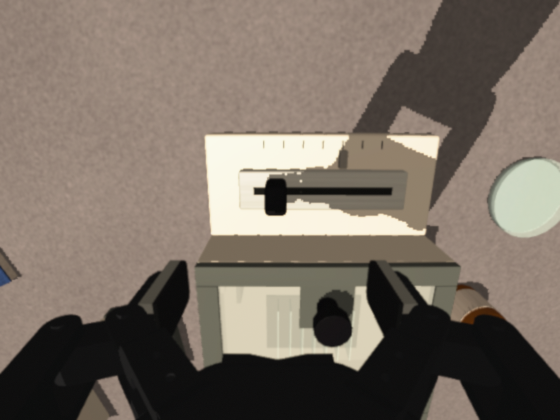

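Here the grip is at (275,197), the index at (344,160) in shadow, and the knob at (332,325).

Run:
```python
import cv2
a=cv2.imread('pics/w1.png')[125:245,200:360]; a=cv2.convertScaleAbs(a,alpha=1.3,beta=10);cv2.imwrite('pics/z4.png',cv2.resize(a,None,fx=5,fy=5,interpolation=cv2.INTER_CUBIC))
```

```text
(no output)
```

View pics/z4.png

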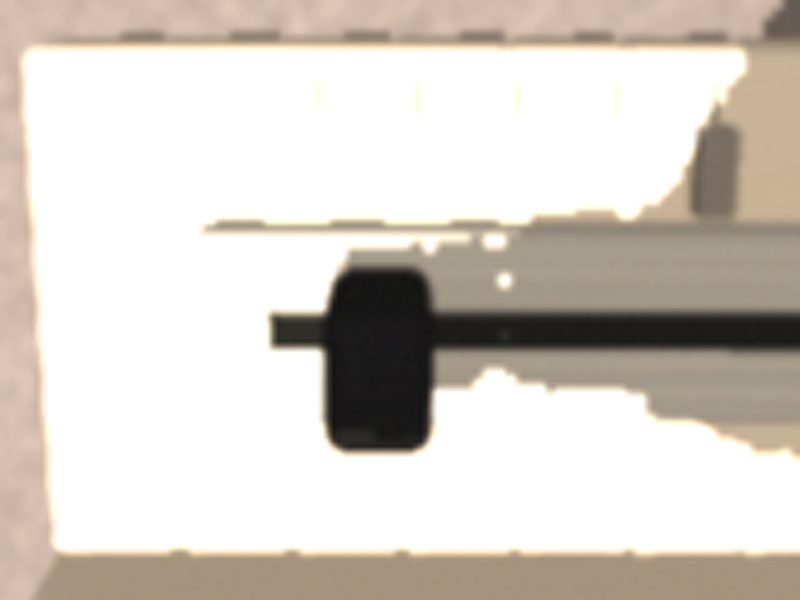

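```bash
cat > m.py <<'E'
from h import *
p=np.load('pose.npy')
def D(X):
    c,s=np.cos(p[2]),np.sin(p[2]); d=X[:2]-p[:2]; return np.array([c*d[0]+s*d[1],-s*d[0]+c*d[1],X[2]])
E
python3 - <<'E'
from m import *
c=cam('wrist')
g=atz(c,(275.6,195),.0845);i=atz(c,(344,159),.0395)
print(g,D(g),i,D(i))
# ledge corners / yaw: ledge front edge
k=atz(c,(332,325),.137);print('knobtop',k,D(k))
a=atz(c,(206,134.5),.03);b=atz(c,(438,136),.03);print('ledge',D(a),D(b),np.degrees(np.arctan2(b[0]-a[0],b[1]-a[1])))
a=atz(c,(199,264),.101);b=atz(c,(456,264.5),.101);print('lid front',D(a),D(b))
s=ctrl.get_state();print(D(np.array(s['eef_pos'])),s['tcp_rot'])
E
```

```text
[ 0.46890382 -0.1247463   0.0845    ] [-0.16268838 -0.04683843  0.0845    ] [ 0.44915304 -0.05523016  0.0395    ] [-0.18762479  0.02099049  0.0395    ]
knobtop [ 0.56692318 -0.08644558  0.137     ] [-0.06783615 -0.00125561  0.137     ]
ledge [-0.21121526 -0.11687675  0.03      ] [-0.20998157  0.11790073  0.03      ] 4.625561168908654
lid front [-0.10418547 -0.11472136  0.101     ] [-0.10241229  0.11493522  0.101     ]
[-0.15662612 -0.04389622  0.20135734] [3.93740156e-02 9.99224542e-01 1.88438842e-05 1.92439006e-05]
```

```bash
python3 -m creep '[0,0,0.6,0,0,0,1.2,0,0,0,1.8,0,0,0,2.4,0,0,0,3,0,0,0,3.6,0,0,0,4.2,0,0,0,4.8,0,0,0,5.3,0,0,0,5.6,0,0,0,5.8,0,0,0,5.8,0]' 0 40
python3 -m creep '[0,0,0,0,0,0,0,0,0,0,0,0,0,0,0,0,0,0,0,0,0,0,0,0,0,0,0,0,0,0,0,0]' 255 30
python3 - <<'E'
from m import *
s=ctrl.get_state();print(D(np.array(s['eef_pos'])),s['contact_force'],s['opening'],s['time'])
save(imaging.read_camera('wrist'),'w2');save(imaging.read_camera('side'),'s2')
a=cv2.imread('pics/s2.png')[150:265,230:400]; cv2.imwrite('pics/s2z.png',cv2.resize(a,None,fx=4.5,fy=4.5,interpolation=cv2.INTER_CUBIC))
E
```

```text
time: 3.2
eef_pos: [0.4745, -0.1221, 0.0554]
tcp_rot: [0.039, 0.999, 0.0, -0.001]
contact_force: [-0.3, -0.0, -0.0]
opening: 1.001
time: 3.87
eef_pos: [0.4753, -0.1227, 0.0569]
tcp_rot: [0.039, 0.999, -0.0, 0.0]
contact_force: [-1.0, -0.4, 3.7]
opening: 0.225
[-0.15644082 -0.04434477  0.05691222] [-0.97206602 -0.41188915  3.72915764] 0.22486350369336972 3.8667
```

View pics/w2.png

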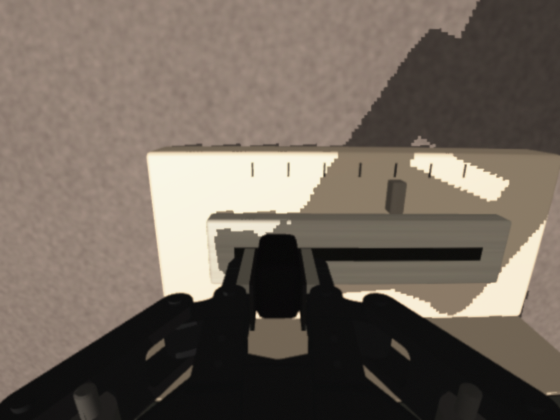

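View pics/s2z.png

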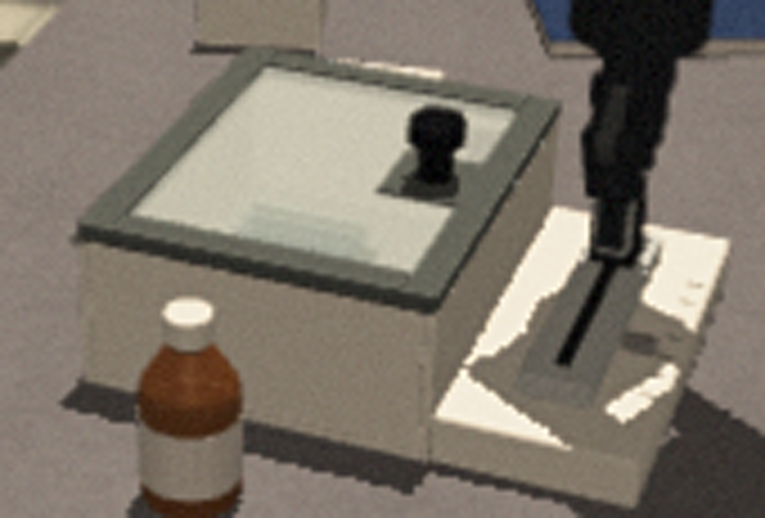

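Run:
```python
import cv2
a=cv2.imread('pics/w2.png')[140:300,140:560]; a=cv2.convertScaleAbs(a,alpha=1.2,beta=10);cv2.imwrite('pics/z5.png',cv2.resize(a,(800,305),interpolation=cv2.INTER_CUBIC))
a=cv2.imread('pics/w2.png')[150:250,340:500]; a=cv2.convertScaleAbs(a,alpha=1.8,beta=10);cv2.imwrite('pics/z6.png',cv2.resize(a,None,fx=5,fy=5,interpolation=cv2.INTER_CUBIC))
```

```text
(no output)
```

View pics/z5.png

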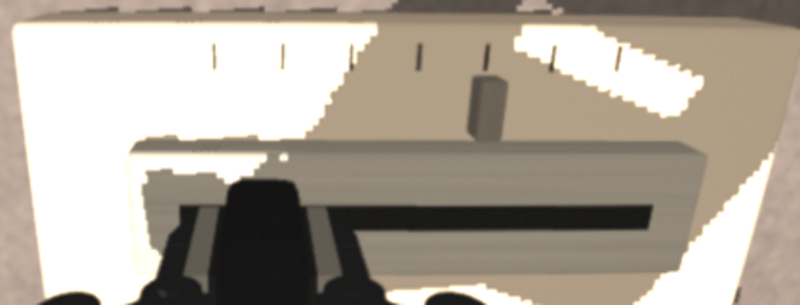

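View pics/z6.png

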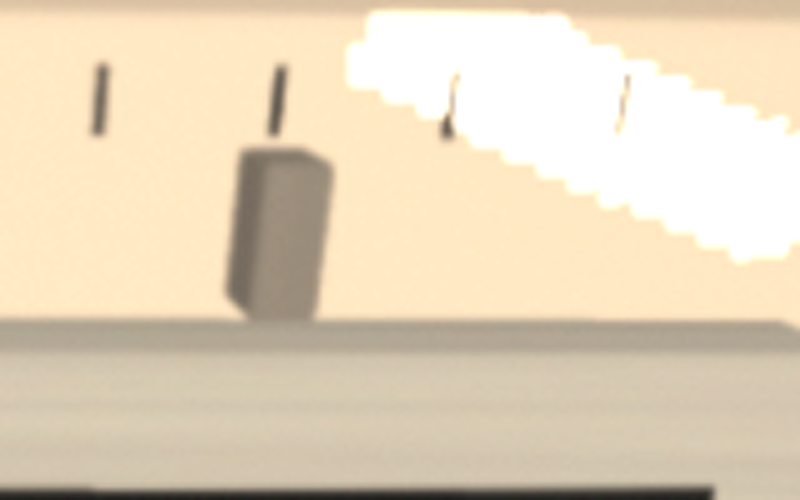

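Run:
```python
from m import *
c=cam('wrist');print(c['origin'],R.from_quat(c['attitude']).as_matrix().round(3).tolist())
for n,uv,z in [('idx',(398.2,198),.0395),('trL',(208.8,220.3),.0445),('trR',(510.6,221.4),.0445),('ledL',(148,153),.03),('ledR',(558,156),.03),('slotR',(340+714/5,250),.0445)]:
    print(n,D(atz(c,uv,z)).round(4))
s=ctrl.get_state();print('tcp',D(np.array(s['eef_pos'])))
```

```text
[ 0.40014102 -0.11796323  0.19996999] [[0.078, 0.953, 0.293], [0.997, -0.074, -0.024], [-0.001, 0.294, -0.956]]
idx [-0.1872  0.0204  0.0395]
trL [-0.1763 -0.0825  0.0445]
trR [-0.1751  0.0836  0.0445]
ledL [-0.2108 -0.1173  0.03  ]
ledR [-0.2097  0.1161  0.03  ]
slotR [-0.158   0.0709  0.0445]
tcp [-0.15641556 -0.04435502  0.05693106]
```

```bash
python3 -m creep '[0,0.15,0,0,0,0.4,0,0,0,0.65,0,0,0,0.9,0,0,0,1.15,0,0,0,1.4,0,0,0,1.65,0,0,0,1.9,0,0,0,2.15,0,0,0,2.35,0,0,0,2.5,0,0,0,2.6,0,0,0,2.64,0,0,0,2.64,0,0,0,2.64,0,0]'
python3 - <<'E'
from m import *
s=ctrl.get_state();print(D(np.array(s['eef_pos'])),s['contact_force'],s['opening'],s['time'])
save(imaging.read_camera('wrist'),'w3')
a=cv2.imread('pics/w3.png')[140:300,180:440]; a=cv2.convertScaleAbs(a,alpha=1.8,beta=15);cv2.imwrite('pics/w3z.png',cv2.resize(a,None,fx=3,fy=3,interpolation=cv2.INTER_CUBIC))
E
```

```text
time: 5.22
eef_pos: [0.4808, -0.0563, 0.0569]
tcp_rot: [0.039, 0.999, 0.0, 0.001]
contact_force: [-0.7, -0.4, 5.9]
opening: 0.228
[-0.15601543  0.0223447   0.05691872] [-0.69255078 -0.44348759  5.91123186] 0.22836090339828505 5.2167
```

View pics/w3z.png

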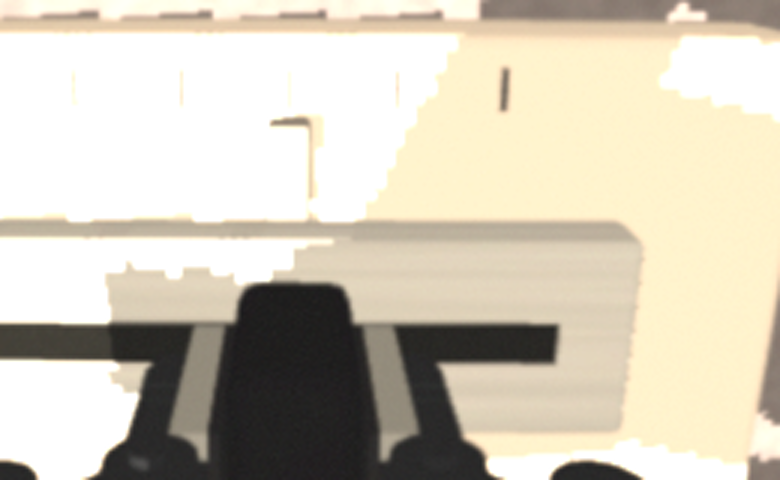

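Run:
```python
import cv2,numpy as np
a=cv2.imread('pics/w3.png')[170:260,240:320].astype(float); a=np.clip((a-0)/255,0,1)**2.5*255
cv2.imwrite('pics/w3y.png',cv2.resize(a.astype('uint8'),None,fx=6.5,fy=6.5,interpolation=cv2.INTER_CUBIC))
g=cv2.imread('pics/w3.png',0); 
for r in (184,190,196,202): print(r,g[r,262:296])
for r in (238,245,250): print(r,g[r,255:300])
```

```text
184 [242 242 242 242 242 237 216 184 186 190 188 186 184 182 179 177 175 174
 172 164 137 109 121 129 129 134 176 233 242 242 242 242 241 241]
190 [242 242 242 242 241 237 215 184 187 189 188 185 183 180 179 176 175 174
 173 166 138 114 127 164 216 228 231 239 241 241 241 241 241 242]
196 [242 242 242 242 241 237 214 181 182 184 182 181 179 176 174 171 171 171
 171 162 134 112 128 175 233 241 241 241 241 241 241 241 241 241]
202 [241 241 241 241 241 237 213 180 178 180 179 177 175 173 171 170 170 170
 169 160 133 110 123 133 176 233 241 241 241 241 241 241 241 241]
238 [107 108 108 105  93  56  23  10   9   8   8  10   8   8   7  10   7   8
   9   8   8   9   8   7   9   7   8   7   8   8   8   8   8   9   8   8
   8   7   9  26  60  94 107 109 109]
245 [106 106  99  72  32  10   9   7   8   8   8   8   8   8   9   8   8  10
   9   8   8   9   9   9   8   9   9   8   7   7   8   9   8   8   7   7
   8   8   8   8  10  28  65  99 107]
250 [24 13 11 10  6  7  8  7  8  8  9 10  8  8  8  8 10  8  8  8  7  8  9  9
  9  8  8  7  7  8  8  8  8  9  9  8  9  9  7  8  8  7 10 12 13]
```

View pics/w3y.png

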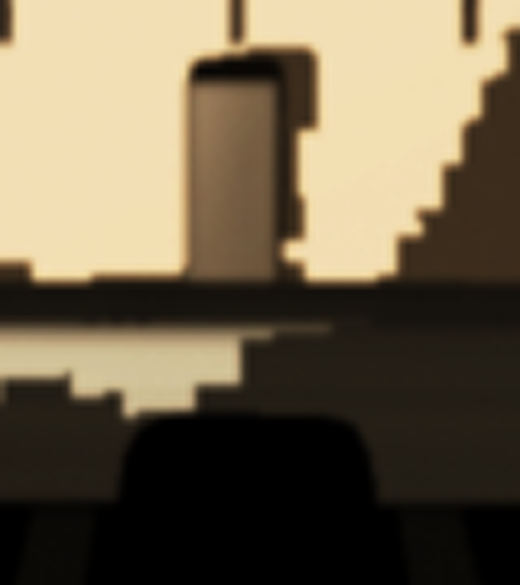

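Run:
```python
from m import *
c=cam('wrist')
for n,uv,z in [('idx',(275.2,192),.0395),('idxback',(274.9,208),.0395),('grip',(277.5,240),.0845),('trR',(180+640/3,140+243/3),.0445),('trRb',(180+625/3,140+428/3),.0445),('ledgeR',(180+725/3,140+30/3),.03)]:
    print(n,D(atz(c,uv,z)).round(4))
print(D(np.array(ctrl.get_state()['eef_pos'])))
```

```text
idx [-0.1902  0.02    0.0395]
idxback [-0.1812  0.0197  0.0395]
grip [-0.1816  0.0212  0.0845]
trR [-0.1753  0.0838  0.0445]
trRb [-0.1373  0.0853  0.0445]
ledgeR [-0.2117  0.1011  0.03  ]
[-0.15603006  0.0223405   0.05690794]
```

Run:
```python
from m import *
c=cam('wrist')
f=lambda n,uv,z:print(n,D(atz(c,uv,z)).round(4))
for v in (184,196,205):
  for u in (268,281.8): f('idx',(u,v),.0395)
for u in (260.1,294.9): f('grip238',(u,238),.047)
for u in (258.3,296.4): f('grip245',(u,245),.054)
f('idx tick',(276.3,172),.03)
```

```text
idx [-0.1946  0.0161  0.0395]
idx [-0.1946  0.0235  0.0395]
idx [-0.188   0.016   0.0395]
idx [-0.188   0.0235  0.0395]
idx [-0.1829  0.016   0.0395]
idx [-0.1829  0.0235  0.0395]
grip238 [-0.1666  0.0118  0.047 ]
grip238 [-0.1666  0.0305  0.047 ]
grip245 [-0.1657  0.0112  0.054 ]
grip245 [-0.1656  0.0309  0.054 ]
idx tick [-0.1993  0.0205  0.03  ]
```

The grip stands about 1.3 mm past the index, so I'll move it back by that much, then release and rise.

```bash
python3 -m creep '[0,-0.05,0,0,0,-0.05,0,0,0,-0.05,0,0]'
python3 - <<'E'
from m import *
print(D(np.array(ctrl.get_state()['eef_pos'])),ctrl.get_state()['contact_force'])
E
python3 -m creep '[0,0,0,0,0,0,0,0,0,0,0,0,0,0,0,0,0,0,0,0,0,0,0,0,0,0,-0.4,0,0,0,-1,0,0,0,-1.6,0,0,0,-2.2,0,0,0,-2.8,0,0,0,-3.4,0,0,0,-4,0,0,0,-4.6,0,0,0,-5,0,0,0,-5,0,0,0,-5,0]' 0
python3 - <<'E'
from m import *
s=ctrl.get_state();print(D(np.array(s['eef_pos'])),s['contact_force'],s['opening'],s['time'])
save(imaging.read_camera('wrist'),'w4');save(imaging.read_camera('side'),'s4');save(imaging.read_camera('scene'),'c4')
a=cv2.imread('pics/s4.png')[150:265,230:400]; cv2.imwrite('pics/s4z.png',cv2.resize(a,None,fx=4.5,fy=4.5,interpolation=cv2.INTER_CUBIC))
a=cv2.imread('pics/c4.png')[165:320,145:320]; cv2.imwrite('pics/c4z.png',cv2.resize(a,None,fx=3.8,fy=3.8,interpolation=cv2.INTER_CUBIC))
E
```

```text
time: 5.52
eef_pos: [0.4807, -0.0573, 0.0569]
tcp_rot: [0.039, 0.999, 0.0, 0.001]
contact_force: [-1.3, 0.7, 4.8]
opening: 0.227
[-0.15602326  0.02127029  0.05690648] [-1.30858284  0.71184731  4.84096221]
time: 6.93
eef_pos: [0.4803, -0.058, 0.182]
tcp_rot: [0.039, 0.999, -0.0, 0.001]
contact_force: [0.2, 0.6, 0.2]
opening: 0.999
[-0.15634051  0.02056228  0.18197248] [0.22133596 0.59472179 0.22283049] 0.9994978217974633 6.9333
```

View pics/w4.png

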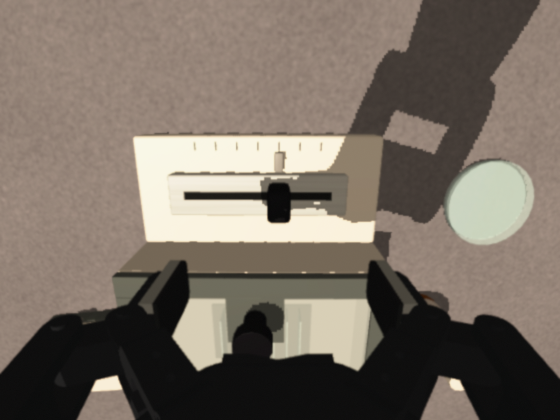

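View pics/s4z.png

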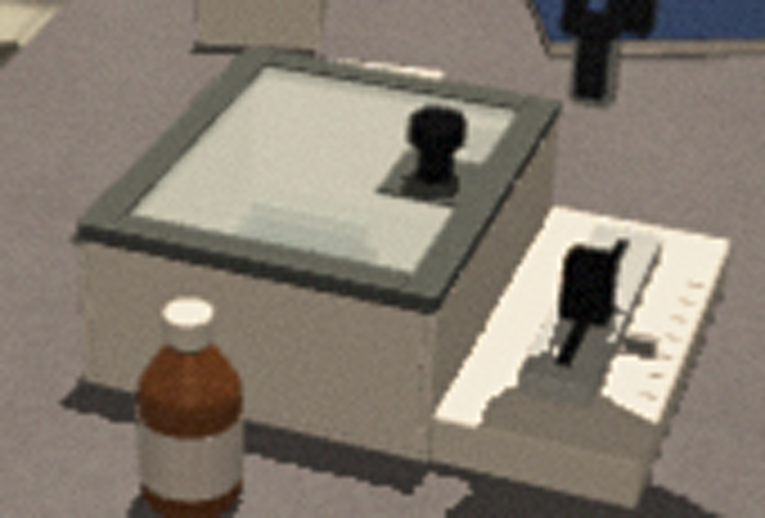

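View pics/c4z.png

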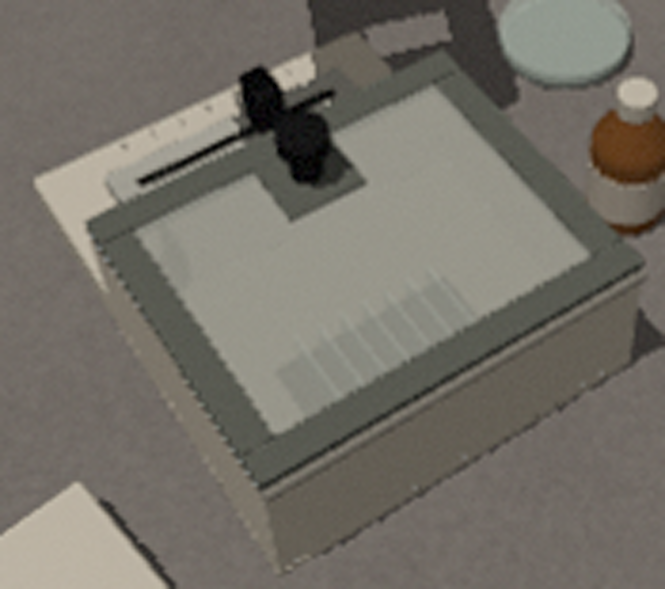

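Run:
```python
from m import *
g=cv2.imread('pics/w4.png',0)
for r in (156,160,164): print(r,g[r,266:296])
for r in (188,205,212): print(r,g[r,260:298])
c=cam('wrist')
k=atz(c,(253,340),.137);print('knobtop?',D(k))
```

```text
156 [244 244 244 243 243 243 243 236 202 191 194 191 187 183 179 172 149 124
 130 173 230 241 243 243 243 243 243 243 243 243]
160 [243 243 243 243 243 243 243 236 202 188 189 187 183 179 176 170 149 129
 174 232 241 243 243 243 243 243 243 243 243 243]
164 [243 243 243 243 243 243 243 236 200 184 185 183 178 176 174 166 145 127
 176 234 242 243 243 243 243 243 243 242 243 243]
188 [216 149 109 107 107 106 103  81  37  11   9   8   9   9   8   9   8   8
   9   8   7   8   8   7   9   8   8  10  15  49  92 106 108 108 108 108
 108 107]
205 [229 229 228 224 202 160 125  60  13  10   9  10  11  10  11  10  10  11
  12  11  10  10  10  10  11  11  10  10  10  15  48  95 107 108 108 107
 107 108]
212 [230 231 230 230 230 228 210 109  19   9  10   9  11  10   9  11  10  10
  10  10  11  11  10  11   9  11  11  10  10  36 123 211 227 227 228 227
 227 227]
knobtop? [-0.07251355  0.00133284  0.137     ]
```

Slider and index agree to about 0.6 mm. Next is the knob.

```bash
python3 -m creep '[-0.3,-0.1,0,0,-0.8,-0.2,0.1,0,-1.4,-0.3,0.2,0,-2,-0.4,0.4,0,-2.6,-0.5,0.6,0,-3.2,-0.7,0.8,0,-3.6,-0.78,1,0,-3.77,-0.78,1,0,-3.77,-0.78,1,0,-3.77,-0.78,1,0]' 0
python3 - <<'E'
from m import *
s=ctrl.get_state();print(D(np.array(s['eef_pos'])),s['contact_force'],s['opening'],s['time'])
save(imaging.read_camera('wrist'),'w5');save(imaging.read_camera('side'),'s5')
for o in ['lid_knob']:
  for r in imaging.silhouettes('wrist',o)[:2]: print(o,round(r['p'],2),r['uv'],r['mask'].sum())
a=cv2.imread('pics/s5.png')[130:245,230:400]; cv2.imwrite('pics/s5z.png',cv2.resize(a,None,fx=4.5,fy=4.5,interpolation=cv2.INTER_CUBIC))
E
```

```text
time: 7.92
eef_pos: [0.5723, -0.0846, 0.1558]
tcp_rot: [0.039, 0.999, 0.0, -0.001]
contact_force: [0.3, -0.2, 0.4]
opening: 1.003
[-0.06262412  0.00095136  0.1557901 ] [ 0.25958058 -0.19768725  0.42119515] 1.0030303358726493 7.9167
lid_knob 0.56 [278.7, 243.8] 52424
```

View pics/w5.png

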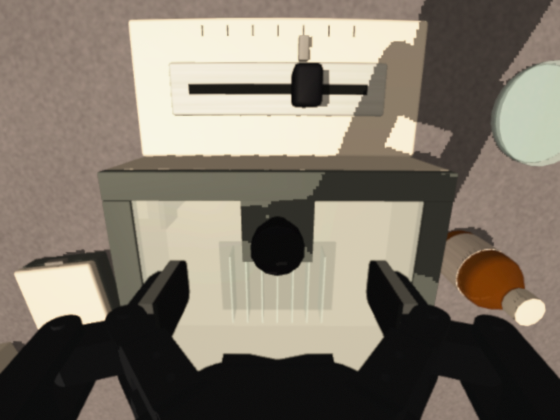

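View pics/s5z.png

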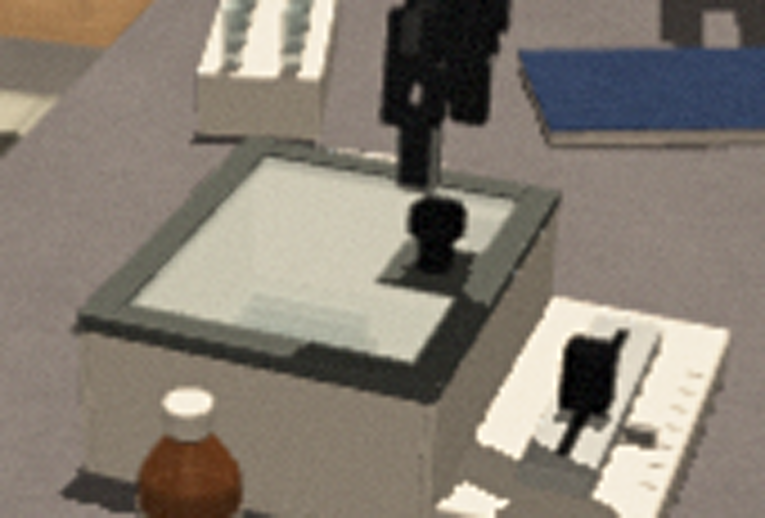

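Run:
```python
from m import *
g=cv2.imread('pics/w5.png',0)
m=(g<45).astype('uint8');m[:215]=0;m[276:]=0;m[:,:245]=0;m[:,312:]=0
n,l,st,ce=cv2.connectedComponentsWithStats(m);print(st,ce)
c=cam('wrist')
for z in (.123,.130,.137): print(z,D(atz(c,(277.5,219),z)).round(4),D(atz(c,(277.5,245),z)).round(4),D(atz(c,(277.5,273),z)).round(4), D(atz(c,(251,245),z)).round(4),D(atz(c,(304,245),z)).round(4))
for uv in ((104,173),(455,174)): print(D(atz(c,uv,.101)).round(4))
```

```text
[[     0      0    560    420 232664]
 [   250    215     56     60   2536]] [[279.52567221 209.11107004]
 [277.14471609 245.18217666]]
0.123 [-0.0759 -0.0002  0.123 ] [-0.0586 -0.0002  0.123 ] [-0.0389 -0.0002  0.123 ] [-0.0586 -0.0168  0.123 ] [-0.0586  0.0164  0.123 ]
0.13 [-0.0783 -0.0002  0.13  ] [-0.0618 -0.0002  0.13  ] [-0.0428 -0.0002  0.13  ] [-0.0618 -0.0161  0.13  ] [-0.0617  0.0157  0.13  ]
0.137 [-0.0808 -0.0002  0.137 ] [-0.0649 -0.0002  0.137 ] [-0.0468 -0.0002  0.137 ] [-0.0649 -0.0155  0.137 ] [-0.0649  0.0151  0.137 ]
[-0.1006 -0.1156  0.101 ]
[-0.0995  0.1181  0.101 ]
```

```bash
python3 -m creep '[0,0,0.3,0,0,0,0.7,0,0,0,1.1,0,0,0,1.4,0,0,0,1.65,0,0,0,1.8,0,0,0,1.83,0,0,0,1.83,0,0,0,1.83,0]' 0
python3 -m creep '[0,0,0,0,0,0,0,0,0,0,0,0,0,0,0,0,0,0,0,0,0,0,0,0,0,0,0,0,0,0,0,0]' 255 60
python3 - <<'E'
from m import *
s=ctrl.get_state();print(D(np.array(s['eef_pos'])),s['contact_force'],s['wrist_torque'],s['opening'],s['time'])
save(imaging.read_camera('wrist'),'w6');save(imaging.read_camera('side'),'s6')
a=cv2.imread('pics/s6.png')[130:245,230:400]; cv2.imwrite('pics/s6z.png',cv2.resize(a,None,fx=4.5,fy=4.5,interpolation=cv2.INTER_CUBIC))
E
```

```text
time: 8.82
eef_pos: [0.5728, -0.0849, 0.1109]
tcp_rot: [0.039, 0.999, -0.0, 0.0]
contact_force: [-0.8, -0.3, 0.4]
opening: 0.997
time: 9.48
eef_pos: [0.5726, -0.0849, 0.1111]
tcp_rot: [0.039, 0.999, -0.0, 0.0]
contact_force: [-1.3, -0.0, 4.5]
opening: 0.353
[-0.06228398  0.0007033   0.11112105] [-1.26917855 -0.03885438  4.45098283] [-0.06688309  0.28730197 -0.06441864] 0.3531797858713628 9.4833
```

View pics/w6.png

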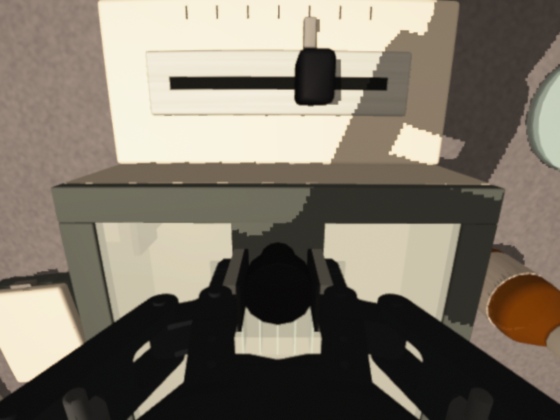

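View pics/s6z.png

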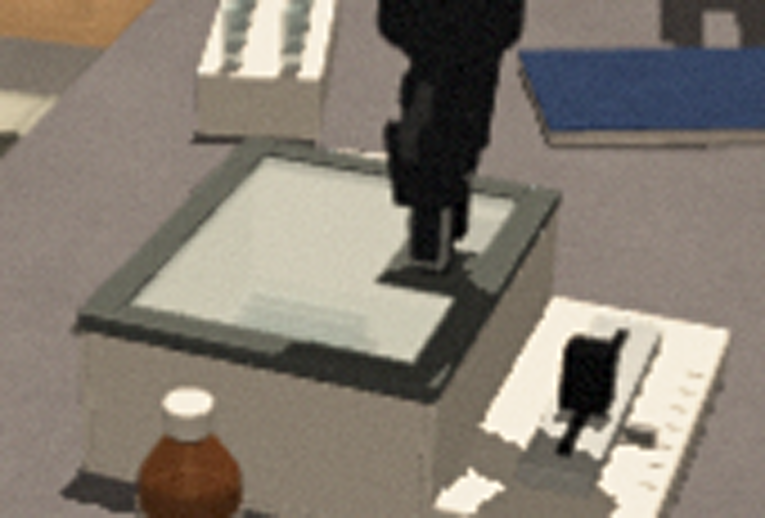

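Opening reads about 30 mm, so the knob head (32 mm) is held. I'll pull slowly along the arc to break the seal.

```bash
python3 -m creep '[0,0,-0.02,0,-0.01,0,-0.04,0,-0.02,0,-0.06,0,-0.02,0,-0.08,0,-0.03,0,-0.1,0,-0.03,0,-0.12,0,-0.04,0,-0.14,0,-0.04,0,-0.16,0,-0.05,0,-0.18,0,-0.06,0,-0.2,0,-0.06,0,-0.22,0,-0.07,0,-0.24,0,-0.07,0,-0.26,0,-0.08,0,-0.28,0,-0.08,0,-0.3,0,-0.09,0,-0.32,0,-0.09,0,-0.32,0]'
python3 - <<'E'
from m import *
s=ctrl.get_state();print(D(np.array(s['eef_pos'])),s['contact_force'],s['opening'],s['time'])
save(imaging.read_camera('side'),'s7')
a=cv2.imread('pics/s7.png')[130:245,230:400]; cv2.imwrite('pics/s7z.png',cv2.resize(a,None,fx=4.5,fy=4.5,interpolation=cv2.INTER_CUBIC))
E
```

```text
time: 11.0
eef_pos: [0.5729, -0.0848, 0.1131]
tcp_rot: [0.039, 0.999, 0.0, -0.002]
contact_force: [7.8, -5.7, -23.6]
opening: 0.346
[-0.06201262  0.000845    0.1131219 ] [  7.78057986  -5.6541562  -23.58138938] 0.3463767419147513 11.0
```

View pics/s7z.png

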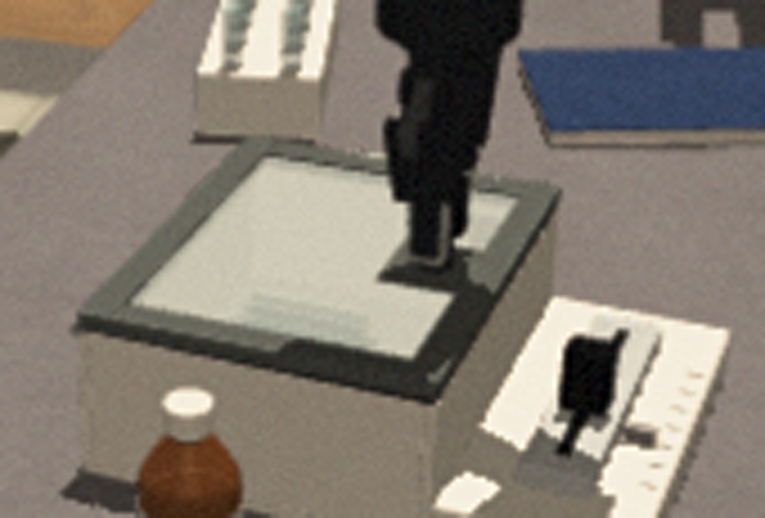

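Commanded 8 mm but the arm yielded: the TCP rose only 2 mm at about 24 N and the seal still holds. I'll keep pulling slowly.

```bash
python3 -c "
from m import *
s=ctrl.get_state();print(D(np.array(s['eef_pos'])),s['contact_force'],s['wrist_torque'],s['joint_efforts'])"
python3 -m creep '[0,0,-0.02,0,0,0,-0.04,0,0,0,-0.06,0,0,0,-0.08,0,0,0,-0.08,0]'
python3 -c "
from m import *
s=ctrl.get_state();print(D(np.array(s['eef_pos'])),s['contact_force'],s['wrist_torque'])"
```

```text
[-0.06201299  0.00083151  0.11311943] [  9.06863166  -5.56316051 -24.80990957] [-0.81934275 -1.2166906   0.00447111] [ 2.16914982e+00 -4.70565927e+01 -3.25699675e+01  4.95946091e-01
  2.15756960e+00  5.67177467e-04]
time: 11.47
eef_pos: [0.5731, -0.0848, 0.1141]
tcp_rot: [0.04, 0.999, 0.0, -0.001]
contact_force: [10.5, -6.1, -29.3]
opening: 0.347
[-0.06178484  0.00082932  0.1141439 ] [ 10.47113922  -6.07854605 -29.30231468] [-0.93126371 -1.67326779 -0.00604821]
```

```bash
python3 -m creep '[-0.01,0,-0.02,0,-0.02,0,-0.04,0,-0.03,0,-0.06,0,-0.04,0,-0.08,0,-0.04,0,-0.08,0]'
python3 -c "
from m import *
s=ctrl.get_state();print(D(np.array(s['eef_pos'])),s['contact_force'],s['wrist_torque'])
save(imaging.read_camera('side'),'s8');save(imaging.read_camera('wrist'),'w8')
a=cv2.imread('pics/s8.png')[130:245,230:400]; cv2.imwrite('pics/s8z.png',cv2.resize(a,None,fx=4.5,fy=4.5,interpolation=cv2.INTER_CUBIC))"
```

```text
time: 11.88
eef_pos: [0.5731, -0.0848, 0.1144]
tcp_rot: [0.039, 0.999, 0.0, -0.003]
contact_force: [12.3, -6.8, -33.1]
opening: 0.349
[-0.06178516  0.0008504   0.11440007] [ 12.28101875  -6.8171763  -33.12447568] [-1.02926237 -1.74645131  0.00439026]
```

View pics/s8z.png

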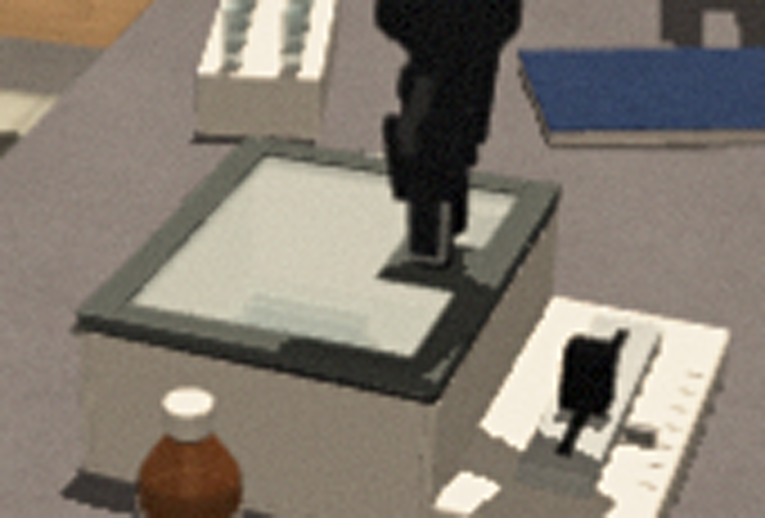

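View pics/w8.png

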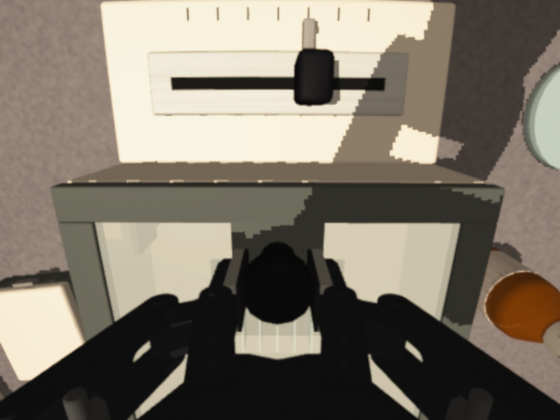

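```bash
python3 -m creep '[-0.03,0,-0.02,0,-0.06,0,-0.04,0,-0.09,0,-0.06,0,-0.12,0,-0.08,0,-0.12,0,-0.08,0]'
python3 -c "
from m import *
s=ctrl.get_state();print(D(np.array(s['eef_pos'])),s['contact_force'],s['wrist_torque'])"
```

```text
time: 12.4
eef_pos: [0.573, -0.0848, 0.1145]
tcp_rot: [0.039, 0.999, 0.001, -0.007]
contact_force: [5.4, -6.4, -34.6]
opening: 0.347
[-0.06185679  0.00089645  0.11448273] [  5.39703567  -6.44614734 -34.60708822] [-1.24872591 -0.93278963  0.00545777]
```

```bash
python3 -m creep '[0,0,-0.02,0,0,0,-0.04,0,0,0,-0.06,0,0,0,-0.08,0,0,0,-0.1,0,0,0,-0.12,0,0,0,-0.12,0]'
python3 -c "
from m import *
s=ctrl.get_state();print(D(np.array(s['eef_pos'])),s['contact_force'],s['wrist_torque'])
save(imaging.read_camera('wrist'),'w9')
a=np.hstack([cv2.imread('pics/w%d.png'%k)[170:300,40:300] for k in (6,9)]);cv2.imwrite('pics/w9c.png',cv2.resize(a,(780,195)))
for k in (6,8,9):
    g=cv2.imread('pics/w%d.png'%k,0); print(k,g[176:196,120],g[300,40:72])
"
```

```text
time: 12.98
eef_pos: [0.5772, -0.0851, 0.1271]
tcp_rot: [0.039, 0.999, 0.0, -0.002]
contact_force: [-3.7, -4.1, -10.8]
opening: 0.348
[-0.05766167  0.00083519  0.12706305] [ -3.66127542  -4.08838844 -10.75495447] [-0.58046794  0.85054436 -0.0547706 ]
6 [103 103 103 103 102 102  96  74  48  40  53  77  98 107 109 109 108 109
 108 109] [238 238 238 238 239 238 238 238 238 238 238 238 238 238 238 238 238 238
 238 239 237 232 220 200 177 150 123 102  97  94  93  90]
8 [103 103 103 105 110 103  74  46  39  45  62  85 101 107 108 108 108 108
 108 108] [238 238 239 239 239 239 239 239 239 239 239 239 239 239 239 239 239 239
 239 239 239 239 238 235 227 210 188 162 133 107  97  94]
9 [ 23  41  51  44  43  44  50  70  90 101 104 105 104 105 104 105 105 104
 104 104] [238 238 239 238 238 238 238 238 238 238 239 238 238 238 238 239 239 239
 239 238 239 239 239 239 239 238 239 239 238 239 239 239]
```

View pics/w9.png

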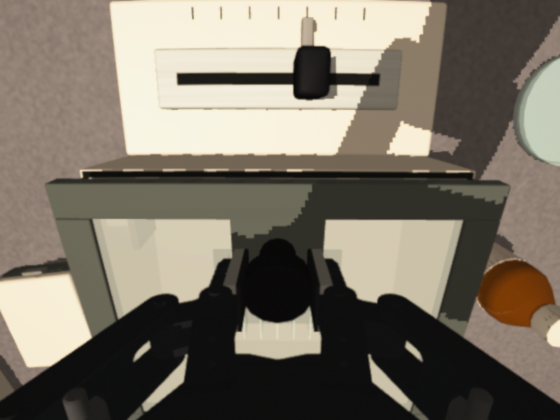

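The seal has broken free with a gap of roughly 20 mm. I'll follow the arc up to 35 mm.

```bash
python3 -m creep '[-0.02,0,-0.04,0,-0.04,0,-0.08,0,-0.06,0,-0.13,0,-0.08,0,-0.18,0,-0.1,0,-0.23,0,-0.12,0,-0.28,0,-0.14,0,-0.33,0,-0.16,0,-0.38,0,-0.18,0,-0.42,0,-0.19,0,-0.45,0,-0.2,0,-0.46,0,-0.2,0,-0.46,0,-0.2,0,-0.46,0]'
python3 -c "
from m import *
s=ctrl.get_state();print(D(np.array(s['eef_pos'])),s['contact_force'],s['wrist_torque'],s['opening'])
save(imaging.read_camera('side'),'s10');save(imaging.read_camera('wrist'),'w10');save(imaging.read_camera('scene'),'c10')
a=cv2.imread('pics/s10.png')[130:265,230:400]; cv2.imwrite('pics/s10z.png',cv2.resize(a,None,fx=4.4,fy=4.4,interpolation=cv2.INTER_CUBIC))
"
```

```text
time: 14.12
eef_pos: [0.5823, -0.0855, 0.1394]
tcp_rot: [0.039, 0.999, 0.0, -0.002]
contact_force: [-4.8, -3.5, -9.3]
opening: 0.348
[-0.0525259   0.00082341  0.13942314] [-4.80509912 -3.47185609 -9.34035553] [-0.54636703  1.10285952 -0.05736004] 0.34816338582505724
```

View pics/w10.png

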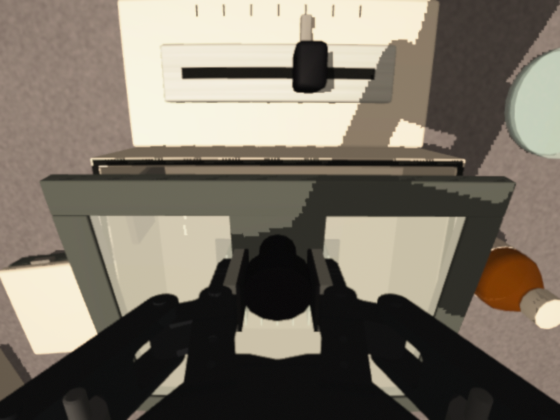

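View pics/s10z.png

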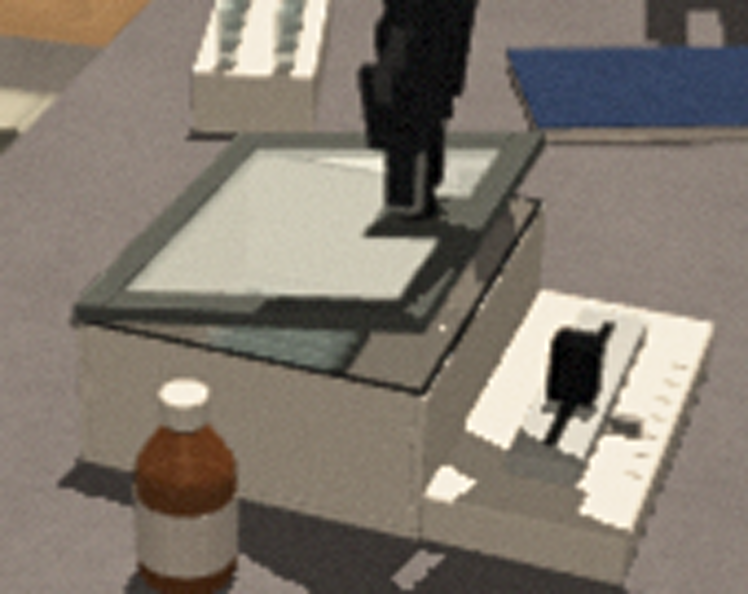

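Run:
```python
from m import *
def W(P):
    c,s=np.cos(p[2]),np.sin(p[2]); return np.array([p[0]+c*P[0]-s*P[1],p[1]+s*P[0]+c*P[1],P[2]])
def lid(x,y,h,t): # x from hinge (neg), h above lid bottom
    return W((.1+x*np.cos(t)+h*np.sin(t), y, .091-x*np.sin(t)+h*np.cos(t)))
S=cam('side')
base=proj(S,W((-.1,.12,.0905)))[0]; 
print('box corner pred',base,'seen',(325.7,219.1))
for t in (.15,.165,.175,.185,.2):
    b=proj(S,lid(-.2,.12,0,t))[0];e=proj(S,lid(-.2,-.12,.01,t))[0]
    print(t,'low corner rel box',(b-base).round(2),'right corner top',(e-base).round(2))
print('seen',np.array([325.7,205.2])-[325.7,219.1], np.array([230+545/4.4,130+135/4.4])-[325.7,219.1])
```

```text
box corner pred [326.15520312 219.83752439] seen (325.7, 219.1)
0.15 low corner rel box [ -0.32 -11.77] right corner top [ 26.52 -58.57]
0.165 low corner rel box [ -0.46 -12.96] right corner top [ 26.37 -59.62]
0.175 low corner rel box [ -0.56 -13.76] right corner top [ 26.27 -60.32]
0.185 low corner rel box [ -0.68 -14.55] right corner top [ 26.15 -61.03]
0.2 low corner rel box [ -0.86 -15.75] right corner top [ 25.97 -62.08]
seen [  0.  -13.9] [ 28.16363636 -58.41818182]
```

Run:
```python
import cv2
a=cv2.imread('pics/s10.png')[185:235,295:355]; a=cv2.convertScaleAbs(a,alpha=1.6,beta=15);cv2.imwrite('pics/s10y.png',cv2.resize(a,None,fx=11,fy=11,interpolation=cv2.INTER_CUBIC))
```

```text
(no output)
```

View pics/s10y.png

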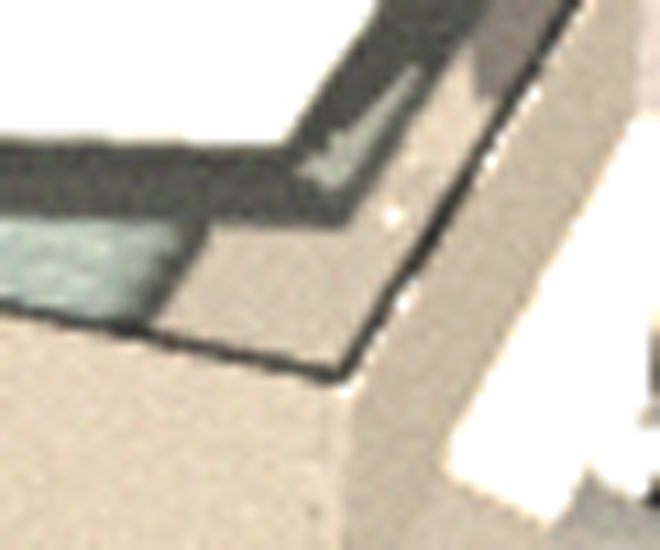

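The side view gives about 0.177 rad (35.4 mm); kinematics gives about 0.18. I'll hold briefly to check it is steady, then hand in.

```bash
python3 -m creep '[0,0,0,0,0,0,0,0,0,0,0,0,0,0,0,0,0,0,0,0,0,0,0,0,0,0,0,0,0,0,0,0]'
python3 - <<'E'
from m import *
s=ctrl.get_state();print(D(np.array(s['eef_pos'])),s['contact_force'],s['opening'],s['time'],np.abs(s['dq']).max())
save(imaging.read_camera('side'),'s11');save(imaging.read_camera('scene'),'c11')
g=cv2.imread('pics/s10.png',0).astype(int)-cv2.imread('pics/s11.png',0);print('changed px',(abs(g)>25).sum())
c=cam('wrist');save(imaging.read_camera('wrist'),'w11')
for n,uv,z in [('idx',(306,27),.0395),('gripfrontbase',(310,42),.0445),('griptop',(310.5,72),.0845)]: print(n,D(atz(c,uv,z)).round(4))
E
```

```text
time: 14.93
eef_pos: [0.5824, -0.0856, 0.1395]
tcp_rot: [0.039, 0.999, -0.0, -0.002]
contact_force: [-4.8, -2.7, -8.4]
opening: 0.348
[-0.05246533  0.00080293  0.13946914] [-4.77609957 -2.71903022 -8.35339285] 0.34826341497629765 14.9333 0.0014438071836303122
changed px 4
idx [-0.1874  0.0201  0.0395]
gripfrontbase [-0.1765  0.0227  0.0445]
griptop [-0.1516  0.0196  0.0845]
```

View pics/c11.png

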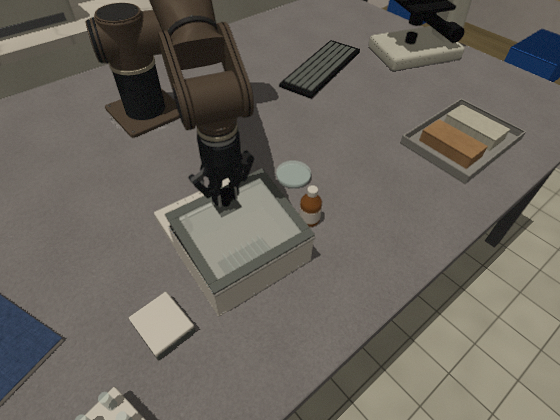

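The lid is steady, the vent is level with the index, and the bottle, dish and slide box look untouched. Handing in.

```bash
python3 -c "
from plant import ctrl
print(ctrl.sign_off())"
```

```text
the job is handed in; nothing more can be done
None
```

The job is handed in after about 15 s on the robot's clock: the vent is set, and the gripper is holding the lid ajar and steady.

- **Vent:** I pinched the slider's grip and slid it about 65 mm along the track to the index. A close wrist view after release put the two level to about 0.6 mm. A rougher check at the end, from farther away at an angle, put the grip top within 0.5 mm of the index. The base of its front face read 2.6 mm off in that same view, and I trust that reading less. Nothing touched the slider in between.
- **Lid:** I pinched the knob along desiccator y at 60 N. The arm yielded under load, so the pull reached about 35 N or more at the wrist before the seal let go, above the stated 15 N. I put the extra down to friction in the pinched knob but did not confirm it. When the seal broke, the lid rose only to about 20 mm of gap and did not swing wide.
- **Final gap:** I then followed the arc up. The side camera gives 0.177 rad, about 35.4 mm, and the arm's own position gives about 0.18 rad, about 36 mm. A third reading, from the lid's far corner in the side view, came out about 2 px off and suggests a smaller gap.
- **Last checks:** over about 0.8 s of holding, the arm was still, the grip opening was unchanged and the side picture did not change. The index, bottle, dish and slide box look undisturbed in the pictures.

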